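# Dock the counter scraper and lock its keeper

## Robot

A 7-joint arm with a two-finger parallel gripper is mounted at the origin on the work surface. World frame = base frame: x ahead of the robot, y to its left, z up, the work surface at z = 0. Lengths are in m, angles in rad, forces in N, time in s.
With the tool pointing down it reaches from about 0.4 to 0.85 m from the base axis. Payload 10.4 kg.
Tool frame: the origin (TCP) lies midway between the tips of the shut fingers; the grasp point (between the pads) lies 19 mm behind it; y points along the fingers, x is the direction in which the jaws open and shut, and the axes are right-handed (so a half turn about y gives the same grasp; the last joint's range is limited). The gripper opens to 87 mm and grips with 3 to 60 N. Pads are 19 mm wide; open, the fingers measure 117 mm over their backs; the gripper's body (75 mm by 190 mm) begins 51 mm behind the grasp point.
Start: joints at [-1.165, 0.332, -0.065, 1.46, 0.022, 1.35, -0.088], TCP at [0.26, 0.568, 0.223] pointing down, gripper open.
Joint ranges: [-2.6, 2.6], [-0.5, 2.12], [-1.47, 1.34], [0.16, 2.42], [-1.27, 4.41], [0.06, 2.06], [-2.6, 2.6]. Speed limits (rad/s): [2.22, 2.22, 2.79, 2.79, 3.14, 3.14, 3.14].

## Interface

Orientations are given as a unit quaternion [x, y, z, w].
In Python, from bench import * gives the robot as it stands.
- The arm moves only by the tool jog_arm, never from a script. Its argument "commands" is a list of rows, each an object with "translation": the shift along the world's x, y, z in mm, a list of three; "twist": the turn about the world's z in rad. A call has 1 to 20 rows; each row shifts and turns the commanded pose from where the row before left it; what a row does not reach is not made up. A row lasts 1/10 s, in which the tool goes at most 50 mm and 8.59 degrees, less where a joint would pass 70% of its speed; a pose out of reach is approached as far as the arm can. A call is refused whole if a number of a shift passes 50 or a number of a turn 0.15, either way. A call with a gripper value outside its range is refused whole. "grip" is the closure, from 0 (fully open) to 1 (shut), set as the call begins (left out, the last holds). The fingers move at their own pace and stop on an object; "grip_force" is the grip in N (left out, the last holds). Time passes only in rows, so rows that do not move let the fingers close. It gives the time, the measured TCP pose, the force and the opening at its end, in the units of the state.
- read_state(): the state, without advancing time (a new reading comes with each control period).
- camera(name): name is "scene" or "side" or "wrist"; returns a dict with "img" (384x512x3 uint8, red, green, blue), "fx", "fy", "cx", "cy" (pixels), "cam_to_world" (4x4, takes a point from camera to world coordinates). Camera axes: x right, y down, z forward; pixel columns grow to the right and rows downward; lengths in m; the calibration is good to about 2 mm. A picture is of the moment at which its call begins. There is no depth.
- close_job(): hands the job in, once; it reports no verdict.
The state is a dict: "time": time; "joint_positions": joint angles; "joint_vel": joint speeds; "joint_torque": joint torques, N m; "ee_pos": TCP position; "eef_rot": TCP orientation; "ft_force": force on the tool from outside, world axes, zero at the start; "torque": the same for the moment, N m; "width": finger opening in m.
Only numpy, scipy, OpenCV 4.12 (cv2) and the standard library are available. Lean on these libraries where they do the work, as an engineer would, in place of code of your own. Each camera call takes 0.05 s, during which the arm holds its last target.

## Task

Put the counter scraper away: slide it, blade edge first, into the slot of the white dock until its black shoulder bar is up against the front of the dock. Then turn the black knob at the dock's corner until its pointer lines up with the dark mark, so that the keeper arm lies across behind the shoulder bar. Leave the cup, tamper, pitcher and spoon where they stand.

Things in the scene. Friction and masses are not known exactly. Their poses are not given: they have to be found in the camera images.
- dock: White low dock fixed to the counter, 100 mm deep, 170 wide, 26 high. Origin: on the counter, middle of the slot's mouth, in the plane of the front face; x into the slot, y left along the front, z up. The slot runs on the bare counter: 9 mm high, 127 wide, 84 deep, its mouth flared to 155 over the first 28 mm; walls of slick plastic. Roof 9 to 26 mm high.
- mark (a point): Dark line on top of a white index block (30 by 26 mm, 28 high) at the left end of a 6 mm high lug that juts 48 mm out in front of the dock's left corner. Point: the line, 28 mm up, at x = -23, y = 146 mm in the dock's frame. The lug spans y = 85 to 169 mm there.
- scraper_handle (a point): Centre of the scraper's black handle pad (55 mm long in x, 76 wide in y, 22 high), 11 mm above the counter; x points to the blade edge, z up. The pad's flat back end is 27.5 mm behind this point. Fully home it is at x = -39.5 mm, y = 0 (3.5 mm play each side) in the dock's frame. The pad is too wide to grip well; the tool slides when pushed with fingertips.
- scraper: Counter scraper lying flat, loose, about 0.3 kg. Origin: on its underside below the front face of its black shoulder bar (120 mm wide, 12 thick, 20 high), 39.5 mm ahead of the pad's centre. From there a 5 mm thick, 120 wide steel blade reaches 70 mm along +x (last 10 mm 108 wide). The bar does not enter the slot: it stops on the dock's face. Starts before the mouth, off centre and askew.
- keeper (a joint): Angle of the keeper (knob, pointer, arm on one upright shaft). 0: pointer at the mark, arm parallel to the dock's front, 6 mm behind a docked shoulder bar. Grows as it opens, clockwise from above; starts 1.1 to 1.45 rad, arm clear of the mouth. Lock it anticlockwise. No stop at the mark: it can go on to -0.4. Friction 0.05 N m; stays where left.
- keeper_grip (a point): Centre of the knob's black bar on the shaft's axis, 52 mm up, at x = -23, y = 96 mm in the dock's frame. Bar 12 mm thick (x here), 42 long (y here), from 33 to 65 mm high. Pointer, 33 to 36 mm high, reaches 46 mm from the axis along +y; steel arm, 10 by 10 mm, 8 to 18 high, 52 mm along -y. At keeper angle 0 its axes are parallel to the dock's.
- cup: White ceramic cup, 68 mm across, 58 high. Origin: centre of its underside. Not to be disturbed.
- tamper: Steel coffee tamper standing on its 56 mm base, 72 mm high. Origin: centre of its underside. Not to be disturbed.
- pitcher: Steel milk pitcher with a handle at its +y side, 80 mm across, 100 high. Origin: centre of its underside. Not to be disturbed.
- spoon: Steel spoon, 150 mm long along its x, lying on the counter. Not to be disturbed.

How it is judged:
On the way:
1. the scraper is fully home in the dock's slot (x of scraper_handle in the frame of dock above -0.0445 m and y of scraper_handle in the frame of dock between -0.006 and 0.006 m and angle between the x axis of scraper_handle and the x axis of dock, either way round below 0.06 rad and angle between scraper_handle's own z axis and vertical below 0.05 rad and height (world z) of scraper_handle below 0.015 m), for 0.2 s.
At the end, for the whole second after the job is handed in: The scraper lies flat and still in the slot, shoulder bar within 5 mm of the dock's front face, within 6 mm sideways and 0.06 rad of square, and the keeper is at rest within 0.10 rad of the mark (all of step 1 and value of joint keeper between -0.1 and 0.1 rad and linear speed of scraper below 0.01 m/s and velocity of joint keeper between -0.05 and 0.05 rad/s); the robot touches nothing.
It fails at once if a bystander was disturbed (shifted more than 25 mm or tipped) (distance of any of cup, tamper, pitcher, spoon from where it was at the start of the episode above 0.025 m or angle between any of cup, tamper, pitcher's own z axis and vertical above 0.5 rad).
It also fails if it takes over 72 s, if anything falls off the work surface, if the arm or the gripper's body presses on something with over 40 N, if the wrist force passes 120 N, or if a joint passes its speed limit or range.

## Working session

There is one attempt and no reset: what is moved stays moved. The work goes in short steps, Python scripts to look and compute and a tool call to move; the robot and the scene stay as the last step left them, time stands still between calls to the robot, and variables do not carry over. Pictures are saved under pics/ and viewed, and the job is handed in when it is done.

Besides the shell and the picture viewer there is one more tool, called after "Request:" by a JSON object that holds its "method" and its "body", one argument or row to a line. jog_arm: Moves the arm, as the interface text tells. Its arguments: {"type":"object","properties":{"commands":{"type":"array"},"grip":{"type":"number"},"grip_force":{"type":"number"}},"required":["commands"]}

```bash
mkdir -p pics
python3 - <<'E'
from bench import *
import cv2,json
s=read_state();print({k:s[k] for k in('time','ee_pos','eef_rot','ft_force','width')})
for n in("scene","side","wrist"):
    c=camera(n);cv2.imwrite(f'pics/{n}0.png',c['img'][:,:,::-1]);print(n,c['fx'],c['cx'],c['cy'],c['cam_to_world'])
E
```

```text
{'time': 0.0, 'ee_pos': array([0.25971404, 0.56804556, 0.22175565]), 'eef_rot': array([ 0.59523698,  0.38175262, -0.38257449, -0.59463824]), 'ft_force': array([ 5.88817007e-04, -1.87924246e-01,  1.07688770e+00]), 'width': 0.08679442700010191}
scene 384.92228165468725 244.2227235301755 190.76331881554557 [[-0.83124075  0.34520775 -0.43574123  1.07616828]
 [ 0.55577394  0.49854542 -0.66525769  0.73513621]
 [-0.01241532 -0.79516293 -0.60626874  0.69278156]
 [ 0.          0.          0.          1.        ]]
side 434.89434995735195 255.23196846470842 188.7984191475511 [[ 0.89506553 -0.32912392  0.30089058  0.23617979]
 [-0.445893   -0.6513263   0.61396537 -0.70474577]
 [-0.00609274 -0.68370425 -0.72973377  0.92962139]
 [ 0.          0.          0.          1.        ]]
wrist 268.27996300103166 257.9094635487971 195.9047986348705 [[ 0.41633221  0.87664388  0.24117008  0.19340974]
 [ 0.90920989 -0.40077419 -0.11277156  0.59727409]
 [-0.00220575  0.26622466 -0.96390848  0.38415454]
 [ 0.          0.          0.          1.        ]]
```

View pics/scene0.png

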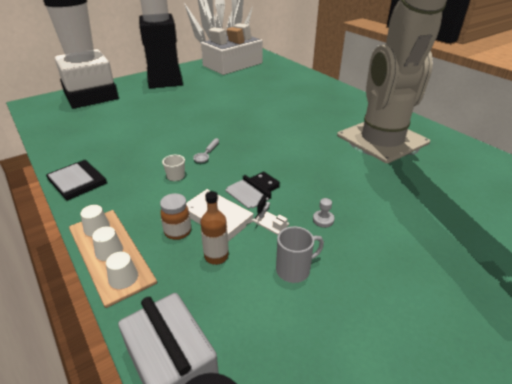

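View pics/side0.png

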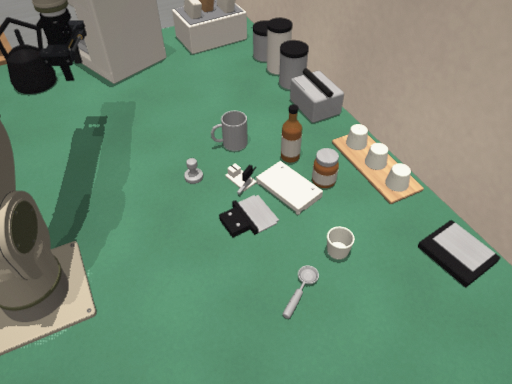

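View pics/wrist0.png

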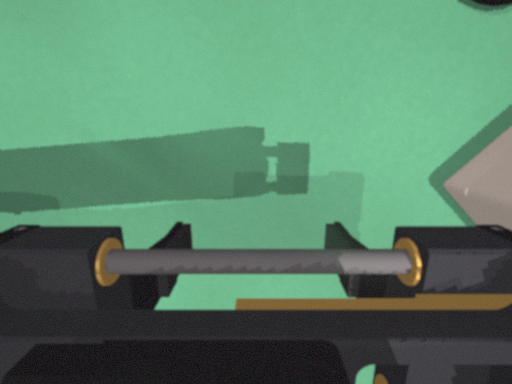

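The side view shows the dock at about (290,185), the scraper at (248,216) with its handle at lower left, and the knob at (248,175). I'll zoom in on these.

Run:
```python
import cv2
a=cv2.imread('pics/side0.png')[140:250,170:340];cv2.imwrite('pics/sidec.png',cv2.resize(a,None,fx=4.5,fy=4.5,interpolation=cv2.INTER_CUBIC))
a=cv2.imread('pics/scene0.png')[160:250,170:310];cv2.imwrite('pics/scenec.png',cv2.resize(a,None,fx=5.5,fy=5.5,interpolation=cv2.INTER_CUBIC))
```

```text
(no output)
```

View pics/sidec.png

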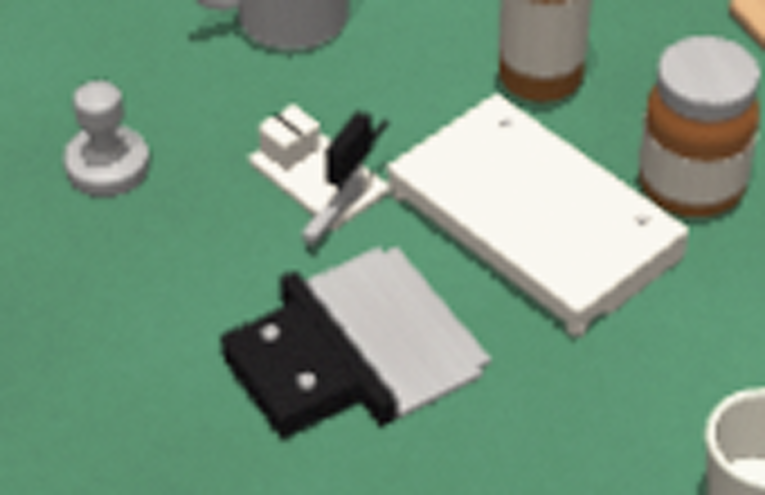

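View pics/scenec.png

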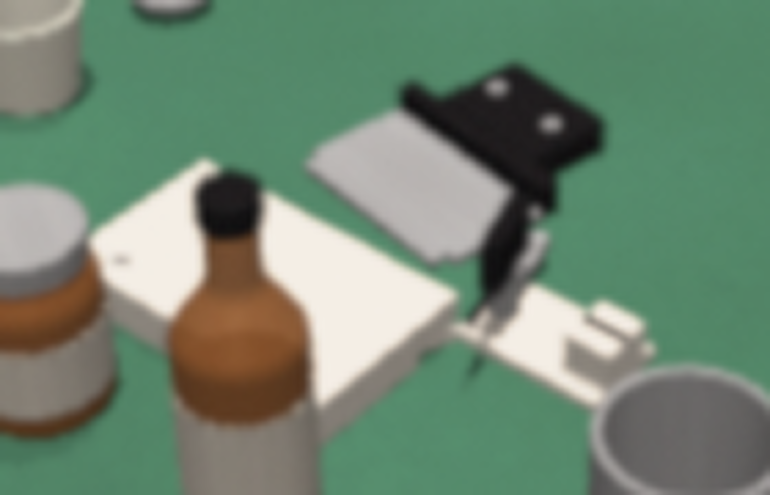

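```bash
cat > h.py <<'E'
import numpy as np
def ray(c,u,v,z):
    M=np.array(c['cam_to_world']);d=M[:3,:3]@np.array([(u-c['cx'])/c['fx'],(v-c['cy'])/c['fy'],1]);o=M[:3,3]
    return o+d*(z-o[2])/d[2]
def proj(c,p):
    M=np.array(c['cam_to_world']);q=M[:3,:3].T@(np.array(p)-M[:3,3]);return np.array([q[0]/q[2]*c['fx']+c['cx'],q[1]/q[2]*c['fy']+c['cy']])
def crop2(X,Y,x0,y0,s): return x0+(X+.5)/s-.5,y0+(Y+.5)/s-.5
E
python3 - <<'E'
from bench import *
from h import *
np.set_printoptions(precision=4,suppress=True)
c=camera('side');s=camera('scene')
P=lambda X,Y,z:ray(c,*crop2(X,Y,170,140,4.5),z)
S=lambda X,Y,z:ray(s,*crop2(X,Y,170,160,5.5),z)
def show(n,p):print(n,p)
fl,bl,br,fr=[P(*q,.026) for q in((389,168),(497,95),(687,232),(578,310))]
print('side dock',fl,bl,br,fr,[np.linalg.norm(a-b) for a,b in((fl,bl),(bl,br),(br,fr),(fr,fl))])
fl2,fr2=S(460,297,.026),S(205,158,.026);br2=S(88,238,.026)
print('scene',fl2,fr2,br2,np.linalg.norm(fl2-fr2),np.linalg.norm(fr2-br2))
print('mark',P(288,127,.028),S(617,320,.028))
# scraper: blade corners z=5mm ; bar top z=.02
print('dots',P(270,332,.022),P(307,380,.022),S(551,124,.022),S(497,87,.022))
print('blade tips',P(396,250,.005),P(490,360,.005),S(435,264,.005),S(308,164,.005))
print('pad back corners top',P(222,345,.022),P(283,428,.022), S(603,122,.022),S(515,65,.022))
E
```

```text
side dock [0.6321 0.0969 0.026 ] [0.7278 0.1259 0.026 ] [ 0.774  -0.0383  0.026 ] [ 0.6802 -0.0631  0.026 ] [np.float64(0.10006352142502346), np.float64(0.17053165382871222), np.float64(0.09700035286470825), np.float64(0.1671501080937262)]
scene [0.6328 0.1    0.026 ] [ 0.6792 -0.0676  0.026 ] [ 0.7602 -0.0427  0.026 ] 0.17391540941200015 0.08474138139414111
mark [0.5886 0.1594 0.028 ] [0.5824 0.1578 0.028 ]
dots [0.5074 0.0083 0.022 ] [ 0.5118 -0.0352  0.022 ] [0.5085 0.0071 0.022 ] [ 0.5122 -0.0376  0.022 ]
blade tips [0.6123 0.0477 0.005 ] [ 0.6227 -0.0587  0.005 ] [0.6146 0.0518 0.005 ] [ 0.6236 -0.0565  0.005 ]
pad back corners top [0.4775 0.012  0.022 ] [ 0.4845 -0.0611  0.022 ] [0.4845 0.0216 0.022 ] [ 0.4915 -0.0492  0.022 ]
```

Run:
```python
from bench import *
from h import *
from scipy.spatial.transform import Rotation as R
np.set_printoptions(precision=4,suppress=True)
c=camera('side');s=camera('scene')
P=lambda X,Y,z:ray(c,*crop2(X,Y,170,140,4.5),z)
th=.275;o=np.array([.656,.0166]);D=np.array([[np.cos(th),np.sin(th)],[-np.sin(th),np.cos(th)]])
f=lambda p:D@(np.array(p)[:2]-o)
print('tamper',P(98,97,.068),f(P(98,97,.068)),P(107,170,.005),f(P(107,170,.005)))
print('pitcher',f(ray(c,234,120,.1)),f(ray(s,296,240,.1)),'cup',f(ray(c,340,240,.058)),'spoon',f(ray(c,308,275,.005)),f(ray(c,290,312,.005)))
print('knob axis pred px side',[ (proj(c,np.r_[o+D.T@[-.023,.096],z])-[170,140])*4.5+1.75 for z in(.033,.065)])
print('arm tip side', f(P(312,240,.018)),'pointer tip',f(P(385,122,.036)))
print(R.from_quat(read_state()['eef_rot']).as_matrix())
```

```text
tamper [0.4755 0.2014 0.068 ] [-0.1235  0.2268] [0.4732 0.1985 0.005 ] [-0.1265  0.2247]
pitcher [0.0654 0.2571] [0.0753 0.2682] cup [-0.0172 -0.242 ] spoon [-0.1213 -0.2374] [-0.224  -0.2768]
knob axis pred px side [array([351.218 , 166.7129]), array([350.2675, 131.1122])]
arm tip side [-0.0749  0.0753] pointer tip [0.0188 0.1097]
[[ 0.4158 -0.0001 -0.9095]
 [ 0.9095 -0.0002  0.4158]
 [-0.0002 -1.      0.    ]]
```

Request:
{"method": "jog_arm", "body": {
  "commands": [
    {"translation": [14, -42, -5], "twist": 0.037},
    {"translation": [14, -42, -5], "twist": 0.037},
    {"translation": [14, -42, -5], "twist": 0.037},
    {"translation": [14, -42, -5], "twist": 0.037},
    {"translation": [14, -42, -5], "twist": 0.037},
    {"translation": [14, -42, -5], "twist": 0.037},
    {"translation": [14, -42, -5], "twist": 0.037},
    {"translation": [14, -42, -5], "twist": 0.037},
    {"translation": [14, -42, -5], "twist": 0.037},
    {"translation": [14, -42, -5], "twist": 0.037},
    {"translation": [14, -42, -5], "twist": 0.037},
    {"translation": [14, -42, -5], "twist": 0.037},
    {"translation": [14, -42, -5], "twist": 0.037},
    {"translation": [10, -42, -5], "twist": 0.037},
    {"translation": [0, 0, 0], "twist": 0}
  ],
  "grip": 0.54
}}

```text
time: 1.85
ee_pos: [0.4522, -0.0251, 0.1524]
eef_rot: [-0.479, -0.52, 0.521, 0.478]
ft_force: [0.6, 0.7, 0.4]
width: 0.0397
```

Run:
```python
from bench import *
import cv2
from scipy.spatial.transform import Rotation as R
m=R.from_quat(read_state()['eef_rot']).as_matrix();import numpy as np;print(np.arctan2(m[1,0],m[0,0])-np.pi/2)
c=camera('wrist');cv2.imwrite('pics/w1.png',c['img'][:,:,::-1]);print(c['cam_to_world'])
```

```text
0.08315734775722028
[[-0.08240331  0.96072179  0.26499685  0.37946566]
 [ 0.99659577  0.08012002  0.01943323 -0.03214537]
 [-0.00256163  0.2656961  -0.96405343  0.31469056]
 [ 0.          0.          0.          1.        ]]
```

View pics/w1.png

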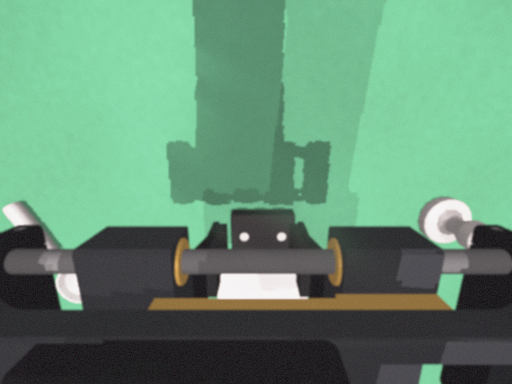

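Run:
```python
from bench import *
from h import *
c=camera('wrist')
for u,v,z in((244.3,237,.022),(281.7,237,.022),(232,211.5,.022),(294,211.5,.022)):print(ray(c,u,v,z))
```

```text
[ 0.51117571 -0.03487136  0.022     ]
[0.50744934 0.00916952 0.022     ]
[ 0.48067284 -0.05120558  0.022     ]
[0.47467121 0.01986289 0.022     ]
```

The wrist view shows the pad at about (263,228). Its dots at (244,237) and (282,237) are level, so the tool is aligned with the scraper. I'll descend behind it.

Request:
{"method": "jog_arm", "body": {
  "commands": [
    {"translation": [0, 3, -36], "twist": 0.004},
    {"translation": [0, 3, -36], "twist": 0.004},
    {"translation": [0, 0, -36], "twist": 0},
    {"translation": [0, 0, -25], "twist": 0},
    {"translation": [0, 0, -12], "twist": 0},
    {"translation": [0, 0, 0], "twist": 0}
  ]
}}

```text
time: 2.55
ee_pos: [0.4509, -0.0127, 0.0067]
eef_rot: [-0.474, -0.523, 0.525, 0.475]
ft_force: [-0.5, -0.1, 0.2]
width: 0.04
```

```bash
cat > look.py <<'E'
import sys
from bench import *
from h import *
import cv2
n=sys.argv[1]
for cam,(x0,y0,x1,y1) in(('side',(170,120,340,250)),('scene',(170,130,310,250))):
    c=camera(cam);a=c['img'][y0:y1,x0:x1,::-1];cv2.imwrite(f'pics/{cam}_{n}.png',cv2.resize(a,None,fx=4.5,fy=4.5,interpolation=cv2.INTER_CUBIC))
E
python3 look.py a
```

```text
(no output)
```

View pics/side_a.png

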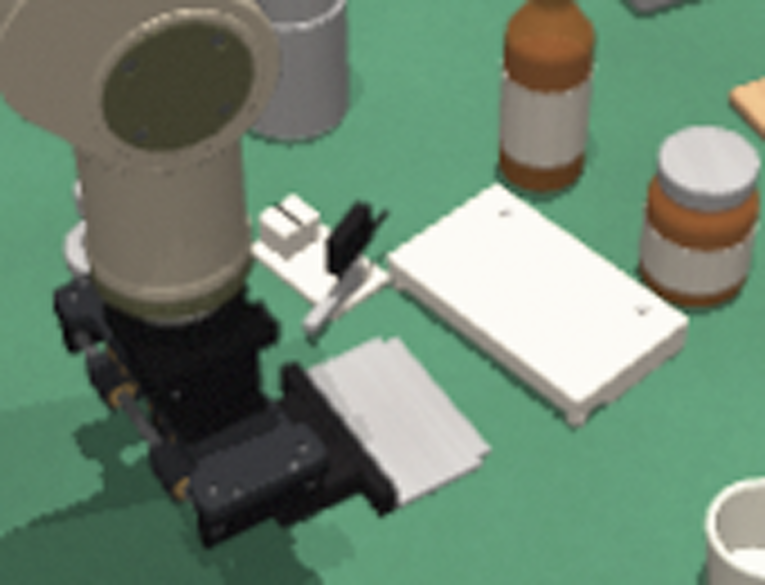

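View pics/scene_a.png

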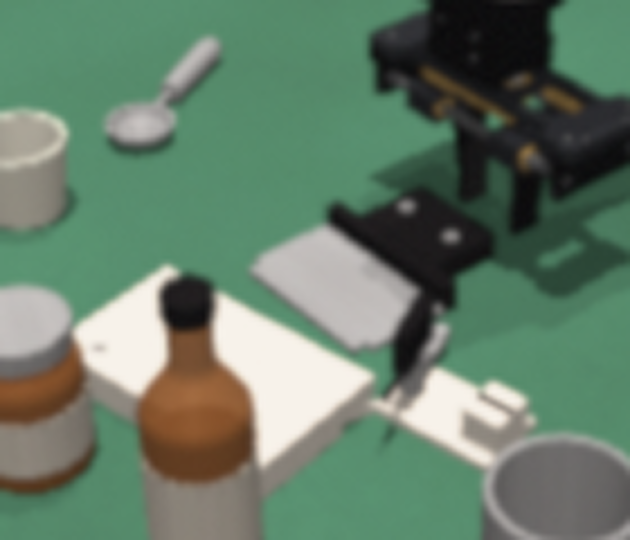

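```bash
cat > plan.py <<'E'
from h import *
th=.275;o=np.array([.656,.0166]);D=np.array([[np.cos(th),np.sin(th)],[-np.sin(th),np.cos(th)]])
pad=np.array([.509,-.0143]);y=.09;a=lambda y:np.array([np.cos(y),np.sin(y)])
com=pad+.035*a(y);L=.072
print('contact tcp',com-L*a(y))
n=10;ds=.004;t0=com-L*a(y)
for i in range(n):
    com=com+ds*a(y+.0185/2);y+=.0185
t=com-L*a(y);print('after arc',t,(t-t0)*1000,'com dock',D@(com-o),'yaw',y)
f=o+D.T@[-.0395-.037,0];print('final tcp',f,(f-t)*1000)
E
python3 plan.py; python3 -c "
from bench import *
from scipy.spatial.transform import Rotation as R
import numpy as np
s=read_state();m=R.from_quat(s['eef_rot']).as_matrix();print(s['ee_pos'],np.arctan2(m[1,0],m[0,0])-np.pi/2,m[2])"
```

```text
contact tcp [ 0.47214975 -0.01762551]
after arc [ 0.51384394 -0.02345633] [41.6941941 -5.8308237] com dock [-7.56917450e-02  5.08205154e-05] yaw 0.27499999999999997
final tcp [ 0.58237447 -0.00417334] [68.5305294  19.28298934]
[ 0.45253364 -0.01298771  0.00852216] 0.09785980920640935 [ 3.44279978e-04 -9.99999422e-01 -1.01882570e-03]
```

Request:
{"method": "jog_arm", "body": {
  "commands": [
    {"translation": [0, -6, -1], "twist": -0.007},
    {"translation": [5, 0.5, 0], "twist": 0},
    {"translation": [5, 0.5, 0], "twist": 0},
    {"translation": [4, 0.5, 0], "twist": 0},
    {"translation": [0, 0, 0], "twist": 0}
  ]
}}

```text
time: 3.15
ee_pos: [0.4667, -0.0179, 0.0068]
eef_rot: [0.477, 0.522, -0.522, -0.477]
ft_force: [0.6, 0.3, 0.7]
width: 0.0404
```

```bash
python3 look.py b; python3 -c "
from bench import *
s=read_state();print(s['ee_pos'],s['ft_force'])"
```

```text
[ 0.46588888 -0.01800691  0.00653933] [-0.13402927 -0.68548806 -0.33299696]
```

View pics/scene_b.png

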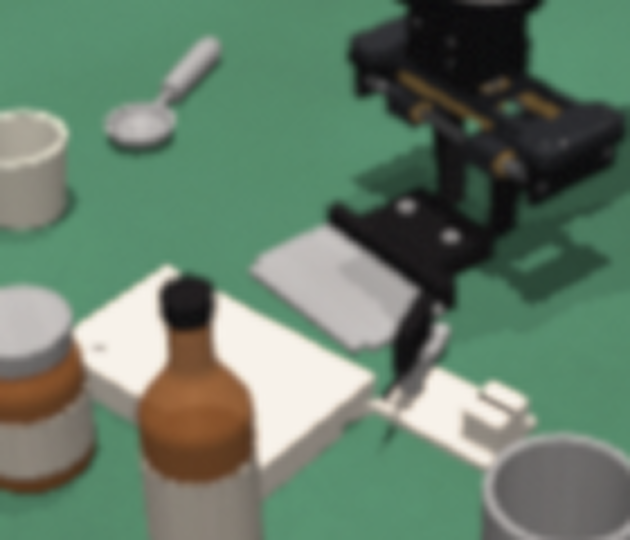

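Fingertips are about at the pad's back at (480,235). Now the turning push.

Request:
{"method": "jog_arm", "body": {
  "commands": [
    {"translation": [3, 0.3, 0], "twist": 0},
    {"translation": [3, 0.3, 0], "twist": 0},
    {"translation": [4.1, -0.95, 0], "twist": 0.0185},
    {"translation": [4.1, -0.9, 0], "twist": 0.0185},
    {"translation": [4.1, -0.8, 0], "twist": 0.0185},
    {"translation": [4.2, -0.7, 0], "twist": 0.0185},
    {"translation": [4.2, -0.6, 0], "twist": 0.0185},
    {"translation": [4.2, -0.6, 0], "twist": 0.0185},
    {"translation": [4.2, -0.5, 0], "twist": 0.0185},
    {"translation": [4.2, -0.4, 0], "twist": 0.0185},
    {"translation": [4.2, -0.3, 0], "twist": 0.0185},
    {"translation": [4.2, -0.2, 0], "twist": 0.0185},
    {"translation": [0, 0, 0], "twist": 0}
  ]
}}

```text
time: 4.55
ee_pos: [0.5144, -0.0234, 0.0068]
eef_rot: [0.427, 0.564, -0.564, -0.426]
ft_force: [-0.5, 0.1, -0.5]
width: 0.0403
```

```bash
python3 look.py c; python3 -c "
from bench import *
from scipy.spatial.transform import Rotation as R
import numpy as np
s=read_state();m=R.from_quat(s['eef_rot']).as_matrix();print(s['ee_pos'],np.arctan2(m[1,0],m[0,0])-np.pi/2,s['ft_force'])"
```

```text
[ 0.51403198 -0.02334343  0.00676749] 0.27510549672424434 [-0.41374286  0.2306182   0.29129094]
```

View pics/scene_c.png

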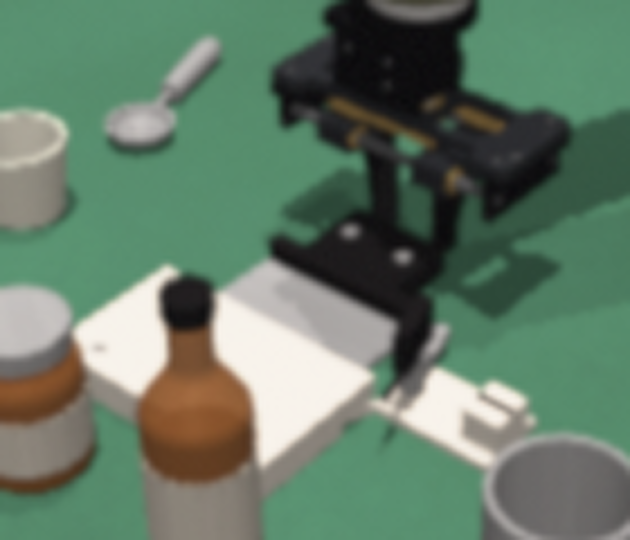

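View pics/side_c.png

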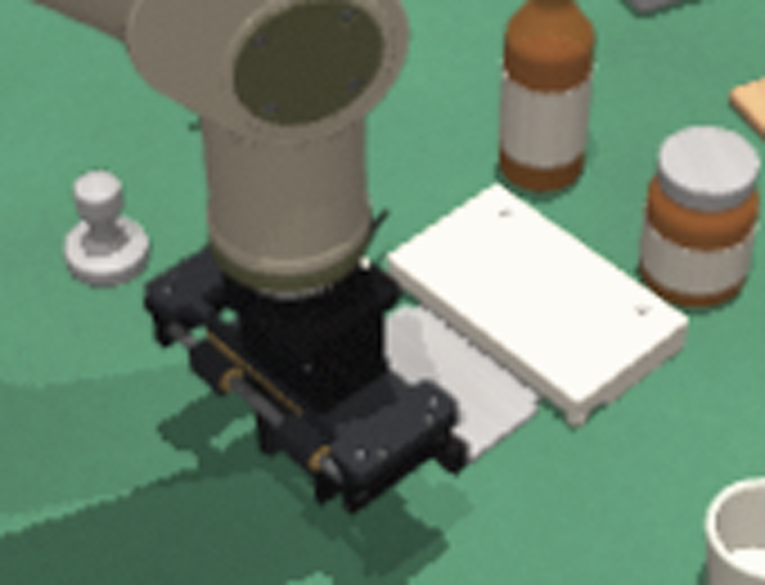

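```bash
cat > dk.py <<'E'
from bench import *
from h import *
th=.275;o=np.array([.656,.0166]);D=np.array([[np.cos(th),np.sin(th)],[-np.sin(th),np.cos(th)]])
f=lambda p:D@(np.array(p)[:2]-o)
s=camera('scene')
S=lambda X,Y,z:ray(s,*crop2(X,Y,170,130,4.5),z)
E
python3 - <<'E'
from dk import *
a,b=S(350,231,.022),S(403,257,.022);print(a,b,f(a),f(b),(f(a)+f(b))/2, 'tcp',f(read_state()['ee_pos']))
print('dock edge',f(S(374,379,.026)),f(S(170,266,.026)))
E
```

```text
[ 0.55955525 -0.03557942  0.022     ] [0.54748535 0.0077331  0.022     ] [-0.10699001 -0.02402951] [-0.10684501  0.02093309] [-0.10691751 -0.00154821] tcp [-0.14756524  0.0001601 ]
dock edge [0.00189755 0.08616985] [-0.00016987 -0.08479392]
```

Square and within 2 mm of centre, so I'll push straight in.

Request:
{"method": "jog_arm", "body": {
  "commands": [
    {"translation": [3.85, 1.09, 0], "twist": 0},
    {"translation": [3.85, 1.09, 0], "twist": 0},
    {"translation": [3.85, 1.09, 0], "twist": 0},
    {"translation": [3.85, 1.09, 0], "twist": 0},
    {"translation": [3.85, 1.09, 0], "twist": 0},
    {"translation": [3.85, 1.09, 0], "twist": 0},
    {"translation": [3.85, 1.09, 0], "twist": 0},
    {"translation": [3.85, 1.09, 0], "twist": 0},
    {"translation": [3.85, 1.09, 0], "twist": 0},
    {"translation": [3.85, 1.09, 0], "twist": 0},
    {"translation": [3.85, 1.09, 0], "twist": 0},
    {"translation": [3.85, 1.09, 0], "twist": 0},
    {"translation": [3.85, 1.09, 0], "twist": 0},
    {"translation": [3.85, 1.09, 0], "twist": 0},
    {"translation": [3.85, 1.09, 0], "twist": 0},
    {"translation": [0, 0, 0], "twist": 0}
  ]
}}

```text
time: 6.3
ee_pos: [0.5717, -0.007, 0.0065]
eef_rot: [0.427, 0.564, -0.564, -0.427]
ft_force: [-0.6, 0.3, 0.4]
width: 0.0399
```

```bash
python3 look.py d; python3 -c "
from dk import *
s=read_state();print(f(s['ee_pos']),s['ft_force'])"
```

```text
[-0.08751136  0.00033096] [ 0.74910489  0.83278309 -0.18871662]
```

View pics/scene_d.png

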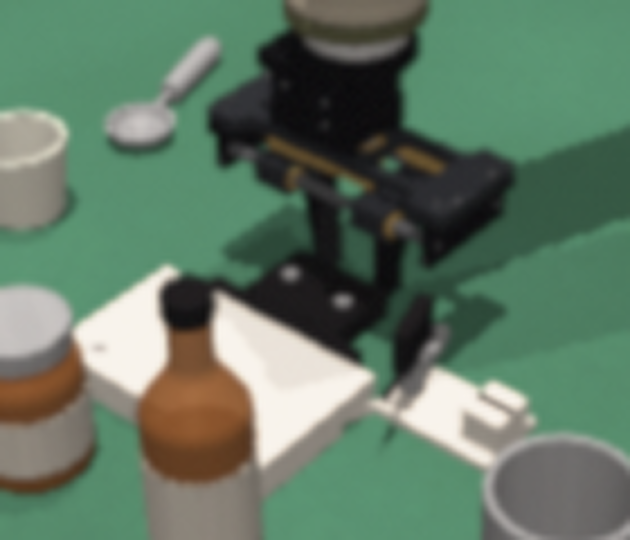

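Request:
{"method": "jog_arm", "body": {
  "commands": [
    {"translation": [1.44, 0.41, 0], "twist": 0},
    {"translation": [1.44, 0.41, 0], "twist": 0},
    {"translation": [1.44, 0.41, 0], "twist": 0},
    {"translation": [1.44, 0.41, 0], "twist": 0},
    {"translation": [1, 0.28, 0], "twist": 0},
    {"translation": [0, 0, 0], "twist": 0}
  ]
}}

```text
time: 7.05
ee_pos: [0.5779, -0.0052, 0.0065]
eef_rot: [-0.427, -0.564, 0.564, 0.427]
ft_force: [-4.8, -1.6, 3.1]
width: 0.0401
```

Request:
{"method": "jog_arm", "body": {
  "commands": [
    {"translation": [1, 0.28, 0], "twist": 0},
    {"translation": [1, 0.28, 0], "twist": 0},
    {"translation": [0, 0, 0], "twist": 0}
  ]
}}

```text
time: 7.35
ee_pos: [0.5791, -0.0049, 0.0064]
eef_rot: [-0.426, -0.563, 0.564, 0.427]
ft_force: [-7.5, -1.7, 6.0]
width: 0.0398
```

Request:
{"method": "jog_arm", "body": {
  "commands": [
    {"translation": [1, 0.28, 0], "twist": 0},
    {"translation": [0, 0, 0], "twist": 0}
  ]
}}

```text
time: 7.55
ee_pos: [0.5792, -0.0049, 0.0063]
eef_rot: [-0.426, -0.563, 0.565, 0.428]
ft_force: [-11.5, -1.1, 10.4]
width: 0.0401
```

Request:
{"method": "jog_arm", "body": {
  "commands": [
    {"translation": [-10, -3, 0], "twist": 0},
    {"translation": [-20, -6, 0], "twist": 0},
    {"translation": [0, 0, 40], "twist": 0},
    {"translation": [0, 0, 50], "twist": 0},
    {"translation": [0, 0, 50], "twist": 0},
    {"translation": [-20, 0, 20], "twist": 0},
    {"translation": [0, 0, 0], "twist": 0}
  ]
}}

```text
time: 8.25
ee_pos: [0.5321, -0.0132, 0.1701]
eef_rot: [0.428, 0.566, -0.562, -0.425]
ft_force: [0.4, -1.1, -1.0]
width: 0.04
```

```bash
python3 look.py e; python3 -c "
from bench import *
import cv2
cv2.imwrite('pics/w_e.png',camera('wrist')['img'][:,:,::-1])"
```

```text
(no output)
```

View pics/scene_e.png

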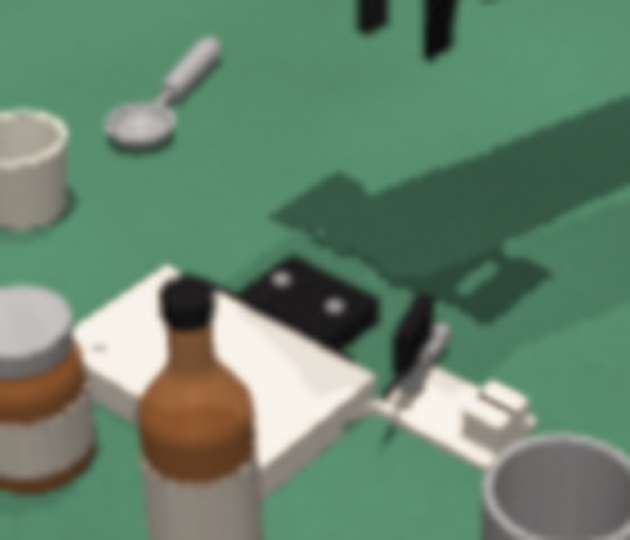

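View pics/w_e.png

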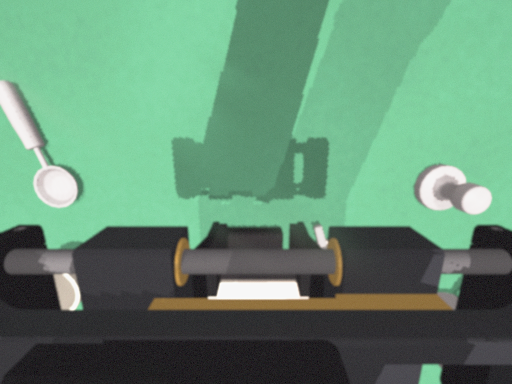

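View pics/side_e.png

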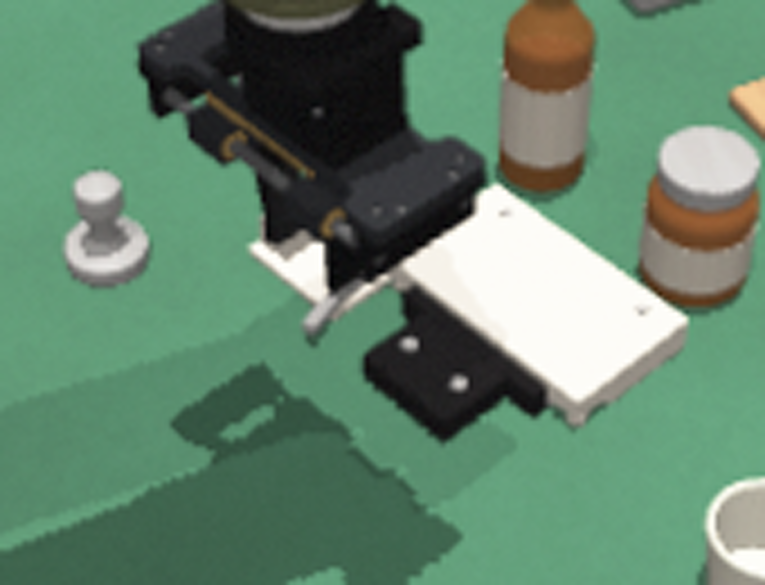

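```bash
python3 - <<'E'
from dk import *
c=camera('side');P=lambda X,Y,z:ray(c,*crop2(X,Y,170,120,4.5),z)
a,b=S(282,280,.022),S(335,307,.022);print('pad scene',f(a),f(b),(f(a)+f(b))/2)
a,b=P(459,383,.022),P(409,344,.022);print('pad side',f(a),f(b),(f(a)+f(b))/2)
print('bottle',f(ray(c,290,158,0)),f(ray(s,215,258,0)))
print('arm tip now',f(P(314,328,.018)))
print('knob scene px top/bottom pred',[(proj(s,np.r_[o+D.T@[-.023,.096],z])-[170,130])*4.5+1.75 for z in(.033,.065)])
st=read_state();print(st['joint_positions'],st['ee_pos'])
print('axis world',o+D.T@[-.023,.096])
E
python3 - <<'E'
import cv2,sys;sys.path.insert(0,'.')
a=cv2.imread('pics/scene_e.png')[250:480,330:560];cv2.imwrite('pics/kz.png',cv2.resize(a,None,fx=2.5,fy=2.5))
a=cv2.imread('pics/side0.png')[155:205,220:270];cv2.imwrite('pics/kz2.png',cv2.resize(a,None,fx=11,fy=11,interpolation=cv2.INTER_CUBIC))
E
```

```text
pad scene [-0.0387223  -0.02315324] [-0.03917314  0.02084992] [-0.03894772 -0.00115166]
pad side [-0.03958457 -0.02220936] [-0.04028308  0.02231055] [-3.99338268e-02  5.05934623e-05]
bottle [0.15060196 0.09265475] [0.16285998 0.10060465]
arm tip now [-0.07286951  0.0757109 ]
knob scene px top/bottom pred [array([413.59869882, 355.76435556]), array([414.41638868, 313.48083898])]
[-0.48571696  0.16989473  0.47190111  1.80766843 -0.08267536  1.18520128
  1.85793253] [ 0.53080258 -0.0131274   0.16519796]
axis world [0.60779571 0.10274724]
```

View pics/kz.png

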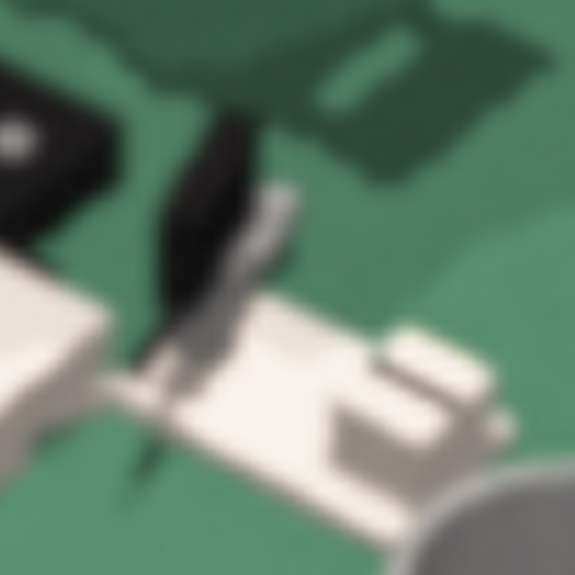

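View pics/kz2.png

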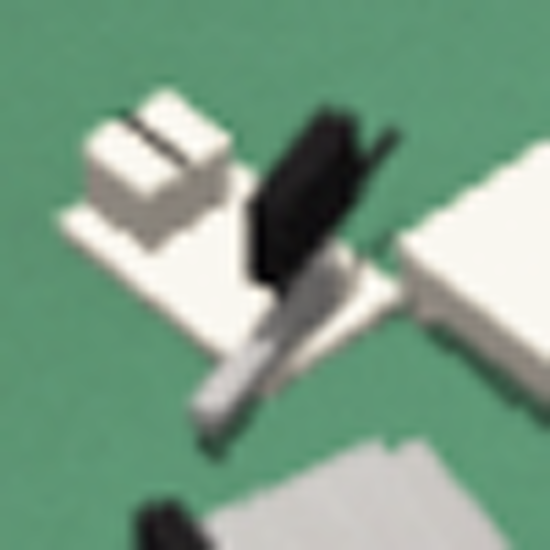

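The scraper is home: the pad centre measures (-39.5, -0.5) mm in the dock frame. The knob bar's centre at (414,336) in the scene crop matches the predicted axis. J7 would run out of range turning forwards, so I'll use the half-turned grasp.

Request:
{"method": "jog_arm", "body": {
  "commands": [
    {"translation": [3.9, 5.8, 0], "twist": -0.1395},
    {"translation": [3.9, 5.8, 0], "twist": -0.1395},
    {"translation": [3.9, 5.8, 0], "twist": -0.1395},
    {"translation": [3.9, 5.8, 0], "twist": -0.1395},
    {"translation": [3.9, 5.8, 0], "twist": -0.1395},
    {"translation": [3.9, 5.8, 0], "twist": -0.1395},
    {"translation": [3.9, 5.8, 0], "twist": -0.1395},
    {"translation": [3.9, 5.8, 0], "twist": -0.1395},
    {"translation": [3.9, 5.8, 0], "twist": -0.1395},
    {"translation": [3.9, 5.8, 0], "twist": -0.1395},
    {"translation": [3.9, 5.8, 0], "twist": -0.1395},
    {"translation": [3.9, 5.8, 0], "twist": -0.1395},
    {"translation": [3.9, 5.8, 0], "twist": -0.1395},
    {"translation": [3.9, 5.8, 0], "twist": -0.1395},
    {"translation": [3.9, 5.8, 0], "twist": -0.1395},
    {"translation": [3.9, 5.8, 0], "twist": -0.1395},
    {"translation": [3.9, 5.8, 0], "twist": -0.1395},
    {"translation": [3.9, 5.8, 0], "twist": -0.1395},
    {"translation": [3.9, 5.8, 0], "twist": -0.1395},
    {"translation": [3.9, 5.8, 0], "twist": -0.1395}
  ],
  "grip": 0.4
}}

```text
time: 10.5
ee_pos: [0.6091, 0.1029, 0.1651]
eef_rot: [0.63, -0.323, 0.323, -0.628]
ft_force: [-0.1, -0.1, -0.0]
width: 0.0522
```

Request:
{"method": "jog_arm", "body": {
  "commands": [
    {"translation": [0, 0, 0], "twist": 0}
  ]
}}

```text
time: 10.6
ee_pos: [0.6091, 0.1037, 0.165]
eef_rot: [0.63, -0.322, 0.322, -0.629]
ft_force: [-0.5, -0.6, 0.5]
width: 0.0521
```

```bash
cat > st.py <<'E'
from bench import *
from scipy.spatial.transform import Rotation as R
import numpy as np
s=read_state();m=R.from_quat(s['eef_rot']).as_matrix();print(s['time'],s['ee_pos'],'jaw yaw',np.arctan2(m[1,0],m[0,0]),s['joint_positions'][6],s['ft_force'],s['torque'],s['width'])
E
python3 st.py;python3 -c "
from bench import *
import cv2
cv2.imwrite('pics/w_f.png',camera('wrist')['img'][:,:,::-1])"
```

```text
10.6 [0.60911939 0.1036823  0.16499739] jaw yaw -0.9447778419736736 -0.936828504379609 [-0.52250869 -0.64157264  0.47355711] [0.00265161 0.12054551 0.02715472] 0.05214604583846199
```

View pics/w_f.png

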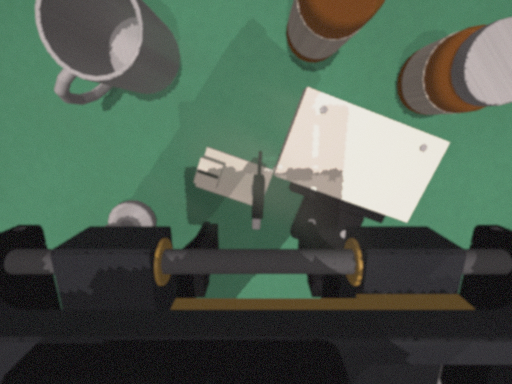

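The wrist view shows the knob's bar vertical at column 259, centred between the fingers and aligned with them. I'll descend and grip.

Request:
{"method": "jog_arm", "body": {
  "commands": [
    {"translation": [-1, -1, -35], "twist": 0},
    {"translation": [0, 0, -35], "twist": 0},
    {"translation": [0, 0, -30], "twist": 0},
    {"translation": [0, 0, -15], "twist": 0},
    {"translation": [0, 0, -9], "twist": 0},
    {"translation": [0, 0, 0], "twist": 0}
  ]
}}

```text
time: 11.25
ee_pos: [0.6079, 0.1014, 0.0422]
eef_rot: [0.63, -0.321, 0.321, -0.63]
ft_force: [-0.5, 0.3, 0.0]
width: 0.0519
```

```bash
python3 st.py; python3 look.py g
```

```text
11.25 [0.60789505 0.10135867 0.042177  ] jaw yaw -0.9429171972374295 -0.8611044478097171 [-0.52027036  0.26874463  0.04221056] [-0.0865672   0.13617924 -0.00142566] 0.05194930481433534
```

View pics/scene_g.png

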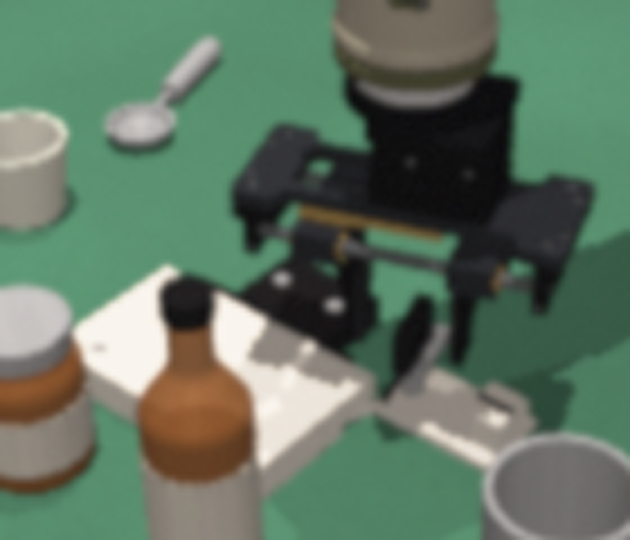

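Request:
{"method": "jog_arm", "body": {
  "commands": [
    {"translation": [0, 1, 0], "twist": 0},
    {"translation": [0, 0, 0], "twist": 0},
    {"translation": [0, 0, 0], "twist": 0},
    {"translation": [0, 0, 0], "twist": 0},
    {"translation": [0, 0, 0], "twist": 0},
    {"translation": [0, 0, 0], "twist": 0}
  ],
  "grip": 1,
  "grip_force": 12
}}

```text
time: 11.95
ee_pos: [0.608, 0.1027, 0.0426]
eef_rot: [0.63, -0.322, 0.321, -0.63]
ft_force: [-2.5, 3.2, 0.1]
width: 0.0124
```

```bash
python3 st.py
```

```text
11.95 [0.60800774 0.10272323 0.04259078] jaw yaw -0.9440257939300992 -0.8640204333687759 [-2.50509217  3.23218145  0.14743284] [ 0.60432576  0.78519645 -0.0254429 ] 0.012359556132248567
```

Request:
{"method": "jog_arm", "body": {
  "commands": [
    {"translation": [-0.4, 0.5, 0], "twist": 0.04},
    {"translation": [0, 0, 0], "twist": 0.08},
    {"translation": [0, 0, 0], "twist": 0.08},
    {"translation": [0, 0, 0], "twist": 0.08},
    {"translation": [0, 0, 0], "twist": 0.08},
    {"translation": [0, 0, 0], "twist": 0.08},
    {"translation": [0, 0, 0], "twist": 0.08}
  ]
}}

```text
time: 12.65
ee_pos: [0.607, 0.1037, 0.0426]
eef_rot: [-0.691, 0.148, -0.147, 0.692]
ft_force: [-4.3, 1.6, 4.0]
width: 0.0118
```

```bash
python3 st.py
```

```text
12.65 [0.6069949  0.10370189 0.04255477] jaw yaw -0.42045120789850043 -0.39987686619878415 [-4.27999123  1.58072441  4.049542  ] [ 0.24097784  1.01051348 -0.11398114] 0.011801815955439058
```

Request:
{"method": "jog_arm", "body": {
  "commands": [
    {"translation": [-0.3, 0, 0], "twist": 0.085},
    {"translation": [0, 0, 0], "twist": 0.085},
    {"translation": [0, 0, 0], "twist": 0.085},
    {"translation": [0, 0, 0], "twist": 0.085},
    {"translation": [0, 0, 0], "twist": 0.085},
    {"translation": [0, 0, 0], "twist": 0.085},
    {"translation": [0, 0, 0], "twist": 0.085},
    {"translation": [0, 0, 0], "twist": 0.06},
    {"translation": [0, 0, 0], "twist": 0.03},
    {"translation": [0, 0, 0], "twist": 0},
    {"translation": [0, 0, 0], "twist": 0}
  ]
}}

```text
time: 13.75
ee_pos: [0.6054, 0.1037, 0.0425]
eef_rot: [-0.701, -0.091, 0.094, 0.702]
ft_force: [-9.7, 1.2, 8.7]
width: 0.0119
```

```bash
python3 st.py
```

```text
13.75 [0.60543169 0.10370988 0.04249051] jaw yaw 0.26147221646094093 0.2138555790965111 [-9.65586126  1.19009912  8.73428436] [ 0.17987255  2.30593644 -0.02028635] 0.011924557621062813
```

```bash
python3 look.py h;python3 -c "
from bench import *
import cv2
cv2.imwrite('pics/w_h.png',camera('wrist')['img'][:,:,::-1])"
```

View pics/scene_h.png

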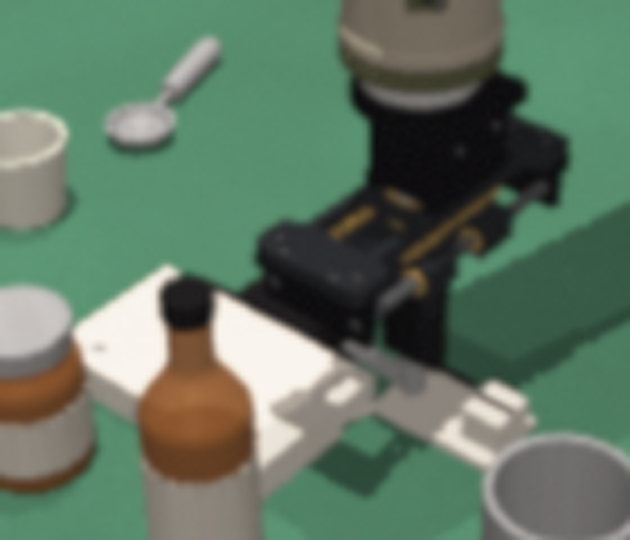

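View pics/side_h.png

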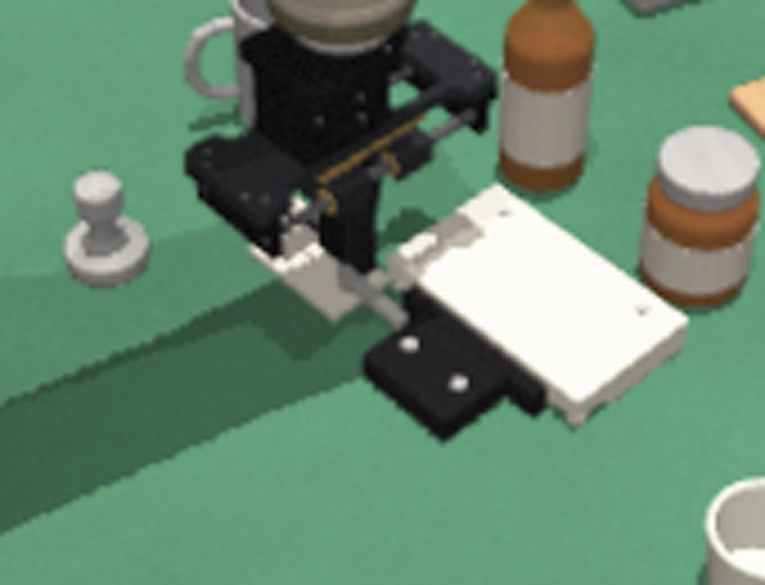

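View pics/w_h.png

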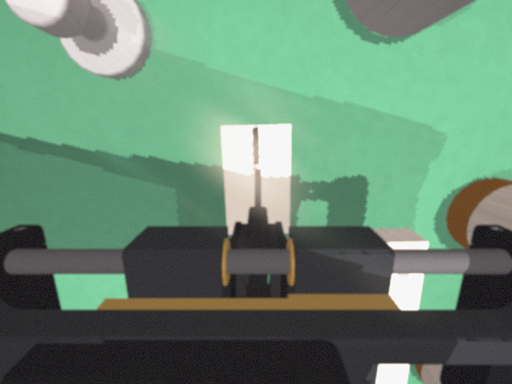

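Request:
{"method": "jog_arm", "body": {
  "commands": [
    {"translation": [-1.5, -0.3, 0], "twist": 0},
    {"translation": [0, 0, 0], "twist": 0},
    {"translation": [0, 0, 0], "twist": 0}
  ]
}}

```text
time: 14.2
ee_pos: [0.6053, 0.1037, 0.0425]
eef_rot: [-0.701, -0.092, 0.093, 0.701]
ft_force: [-5.2, 3.1, 4.4]
width: 0.0119
```

```bash
python3 st.py;python3 - <<'E'
from dk import *
import cv2
c=camera('wrist');a=c['img'][110:240,200:320,::-1];cv2.imwrite('pics/w_i.png',cv2.resize(a,None,fx=4.5,fy=4.5,interpolation=cv2.INTER_CUBIC))
E
```

```text
14.2 [0.60531354 0.10367499 0.04253107] jaw yaw 0.2616187252593211 0.2133472182469473 [-5.15344552  3.09945209  4.38436624] [ 0.71148414  1.13746949 -0.00406619] 0.0119082080992554
```

View pics/w_i.png

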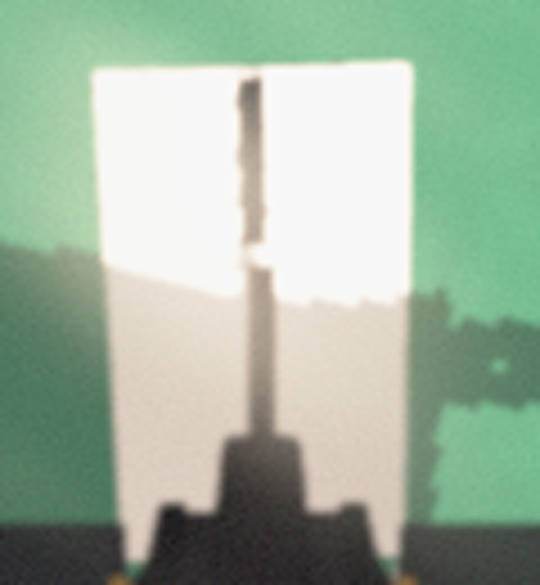

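The wrist crop shows the pointer (262,430 to 258,270) running straight on into the mark line (254,235 to 250,85). I'll release and retreat.

Request:
{"method": "jog_arm", "body": {
  "commands": [
    {"translation": [-0.5, 0.5, 0], "twist": 0},
    {"translation": [0, 0, 0], "twist": 0},
    {"translation": [0, 0, 0], "twist": 0},
    {"translation": [0, 0, 0], "twist": 0},
    {"translation": [0, 0, 0], "twist": 0},
    {"translation": [0, 0, 20], "twist": 0},
    {"translation": [0, 0, 40], "twist": 0},
    {"translation": [0, 0, 40], "twist": 0},
    {"translation": [0, 0, 40], "twist": 0},
    {"translation": [-30, -10, 20], "twist": 0},
    {"translation": [-40, -10, 20], "twist": 0},
    {"translation": [0, 0, 0], "twist": 0}
  ],
  "grip": 0.5
}}

```text
time: 15.5
ee_pos: [0.5338, 0.0818, 0.226]
eef_rot: [-0.7, -0.093, 0.09, 0.702]
ft_force: [0.8, 0.5, 0.0]
width: 0.0434
```

```bash
python3 st.py;python3 look.py j;python3 -c "
from bench import *
import cv2
cv2.imwrite('pics/w_j.png',camera('wrist')['img'][:,:,::-1])"
```

```text
15.5 [0.53382111 0.08180784 0.2260251 ] jaw yaw 0.25912071717068674 0.09223937077468122 [0.82421886 0.51903464 0.03139171] [-0.02498943 -0.01160053  0.01308591] 0.04341301077550184
```

View pics/side_j.png

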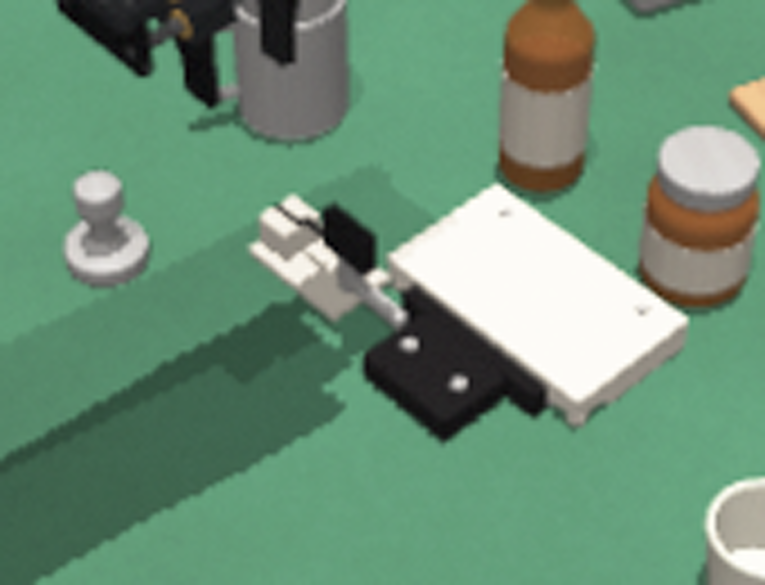

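View pics/scene_j.png

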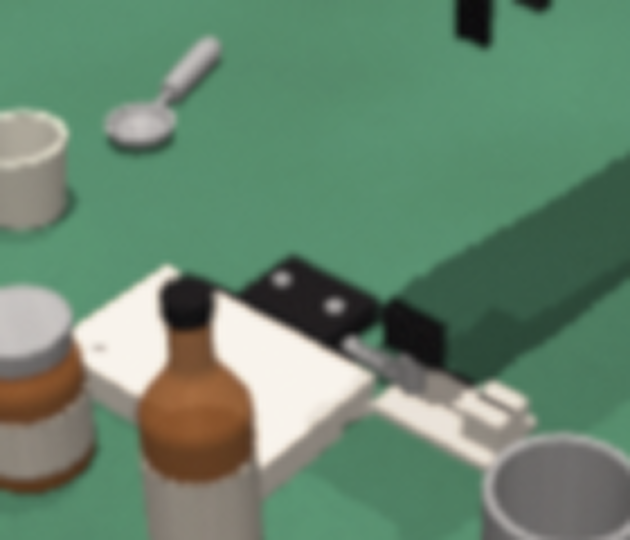

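View pics/w_j.png

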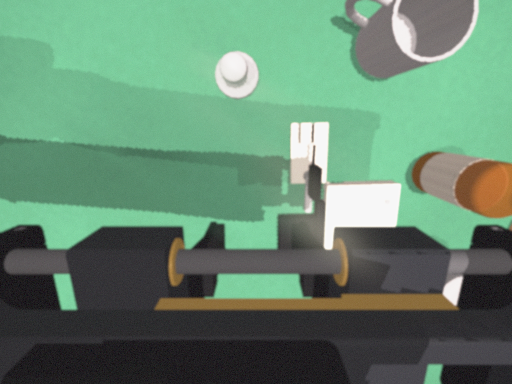

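Run:
```python
from dk import *
import cv2
c=camera('wrist');a=c['img'][110:230,265:365,::-1];cv2.imwrite('pics/w_k.png',cv2.resize(a,None,fx=5,fy=5,interpolation=cv2.INTER_CUBIC))
```

```text
(no output)
```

View pics/w_k.png

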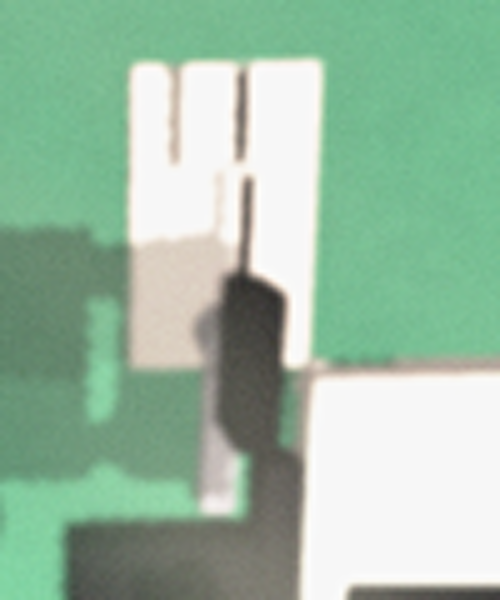

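Run:
```python
from dk import *
c=camera('wrist')
W=lambda X,Y,z:f(ray(c,*crop2(X,Y,265,110,5),z))*1000
a,b=W(242,70,.028),W(239,158,.028);p,q=W(248,178,.036),W(243.5,268,.036);e,g=W(322,64,.006),W(307,365,.006)
for n,u,v in(('mark',a,b),('pointer',p,q),('lug back edge',e,g)):print(n,u,v,'ang',np.arctan2(*(u-v)))
```

```text
mark [-27.17417616 165.15955079] [-27.05858244 143.02242579] ang -0.005221665529172989
pointer [-26.13422363 138.54455105] [-26.34150854 115.45094455] ang 0.008975616052268834
lug back edge [ -1.19490433 166.19603183] [-0.79280954 82.50367992] ang -0.00480440196062021
```

```bash
python3 -c "
from bench import *
print(close_job())"
```

```text
the job is handed in; nothing more can be done
None
```

I pushed the scraper blade first into the dock until its shoulder bar stopped on the front. I then turned the knob about 1.2 rad anticlockwise to the mark, released it and moved clear. I handed the job in at about 16 s of the 72 s; no verdict is reported.

**Last checks**
- **Scraper:** before the knob turn the pad centre measured about x = -39.5, y = -0.5 mm in the dock frame, and square. Its rivet dots were at the same pixels in the last pictures.
- **Keeper:** the pointer is parallel to the mark to about 0.015 rad, with its tip about 1 mm off the line. The arm lies behind the shoulder bar.
- **Bystanders:** the cup, tamper, pitcher and spoon showed no visible movement in the last views, judged by eye only. The robot touches nothing.

**Disagreements**
- The knob's axis sat about 3 to 4 mm nearer the robot in x than I had estimated from the dock's corners. This caused up to about 13 N of side and vertical load during the turn; it read about zero after release.
- The scene and side views differed by about 1 mm on the docked scraper, well inside the limits.

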